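# Raise the small wind-turbine mast on its base board

### The arm

A 6-joint arm with a two-finger parallel gripper is mounted at the origin on the work surface. World frame = base frame: x ahead of the robot, y to its left, z up, the work surface at z = 0. Lengths are in m, angles in rad, forces in N, time in s.
With the tool pointing down it reaches from about 0.275 to 0.825 m from the base axis. Payload 4.9 kg.
Tool frame: the origin (TCP) lies midway between the tips of the shut fingers; the grasp point (between the pads) lies 19 mm behind it (bot.grip_depth is the distance from the TCP to the grasp point, in m); y points along the fingers, x is the direction in which the jaws open and shut, and the axes are right-handed (so a half turn about y gives the same grasp; the last joint's range is limited). The gripper opens to 85 mm and grips with 20 to 120 N. Pads are 22 mm wide; open, the fingers measure 114 mm over their backs; the gripper's body (76 mm by 85 mm) begins 54 mm behind the grasp point. The pads swing forward as they close: fully open they stand 13 mm farther back than shut.
Start: joints at [-1.396, 0.326, -0.193, 1.052, 0, 1.437], TCP at [0.167, -0.524, 0.231] pointing down, gripper open.
Joint ranges: [-2.65, 2.65], [-0.97, 1.79], [-1.3, 1.35], [-1.93, 2.1], [-1.47, 1.37], [-3.14, 3.14]. Speed limits (rad/s): [2.57, 2.57, 3.14, 3.14, 3.14, 3.14].

### API

Orientations are given as a unit quaternion [w, x, y, z].
In Python, from cell import bot gives the robot as it stands. Calls block until the motion is done:
- bot.move_pose(position, orientation): joint-space move of the TCP to a pose.
- bot.move_linear(position, speed=0.15, rotation=None, until_force=None): straight line of the TCP; rotation=None keeps the orientation; speed is the mean speed in m/s. With until_force (N) it stops when the force on the tool has changed by that much, and returns True; else False.
- bot.goto_joints(angles): joint-space move.
- bot.set_gripper(opening, grasp_force=None): opening from 0.0 (shut) to 1.0 (fully open); grasp_force is the grip in N (None keeps the last); returns when the fingers have stopped.
- bot.wait(seconds).
- bot.solve_ik(position, orientation): joint angles nearest the present ones, or None.
- bot.camera(name): name is "scene" or "top"; returns the picture (420x560x3 uint8, red, green, blue); there is no depth.
- bot.calibration(name): a dict with "mtx" (3x3 intrinsics, pixels), "k1" (the pictures are not rectified: a ray, as slopes to the right and down, at radius r is drawn at 1 + k1 r^2 times it, then the intrinsics apply), "extrinsics" (4x4, takes a point from world to camera coordinates). Camera axes: x right, y down, z forward; pixel columns grow to the right and rows downward; lengths in m; the calibration is good to about 2 mm. A picture is of the moment at which its call begins. calibration takes no time and is no camera call.
A pose or a line that the arm cannot do raises bot.PlanningError and nothing moves.
- bot.close_job(): hands the job in, once; it reports no verdict.
Trained networks look in the newest picture that a camera, given by its name, has taken for a name from the list of things; names that differ only in an ending like _2 or _b are one class to them, and where a whole thing is asked for, a point or a joint stands for the part that bears it (a point fixed in the world has none). Each returns a list of dicts, best first, with "confidence" (0 to 1); they miss things now and then, are a little off and sometimes report something else, mostly with a low value. They report only what shows in the picture. A call takes as long as a camera call. They do not tell look-alikes from the thing itself.
- bot.search_frame(camera, thing): "bbox" ([left, top, width, height] in pixels, round what is visible of it).
Readings, each from a call of its own:
- bot.read_clock(): time.
- bot.read_joint_positions(): joint angles.
- bot.read_joint_vel(): joint speeds.
- bot.read_joint_efforts(): joint torques, N m.
- bot.read_position(): TCP position.
- bot.read_tool_rot(): TCP orientation.
- bot.read_ft_force(): force on the tool from outside, world axes, zero at the start.
- bot.read_moment(): the same for the moment, N m.
- bot.read_gripper_width(): opening from 0.0 (shut) to 1.0 (fully open).
Only numpy, scipy, OpenCV 4.12 (cv2) and the standard library are available. Lean on these libraries where they do the work, as an engineer would, in place of code of your own. Each camera call takes 0.05 s, during which the arm holds its last target.

### The job

Someone left a spanner on the plywood board where the wind-turbine mast is to stand: put it in the blue tray. Then tip the mast up by its pole, with its foot plate staying down on the board rather than hoisted into the air, until it stands upright, its foot plate inside the red painted square and square to it, and let go. Hold it only by the pole, never by the generator, do not let it slap down or fall, and leave the spray can, the meter and the rotor where they are.

Things in the scene. Friction and masses are not known exactly. Their poses are not given: they have to be found in the camera images.
- board: plywood base board, 180 x 180 x 6 mm, fixed flat on the table; origin at the centre of its underside. A red painted square line (inner side 88 mm, outer 96 mm, four bolt holes inside) is centred on it, square to its x and y. The mast's foot plate stands on it, the pole lies roughly along its +x
- mast_foot (a point): centre of the underside of the mast's grey steel foot plate (70 x 70 x 12 mm); x runs up the pole, y along the generator's shaft. At the start x is level and z up: the plate stands on a 70 mm edge on the board (this point 41 mm above the table), the generator rests on the table. Raising it about that edge brings this point 35 mm back, away from the generator, to 6 mm height with x up
- mast: the whole mast (origin and axes as mast_foot), 0.65 to 0.85 kg, centre of mass about 85 mm up: foot plate, bright aluminium pole 24 mm in diameter from 12 to 202 mm up, generator on top, 284 mm in all. Stands by itself once its plate is flat
- mast_mid (a point): middle of the mast's bare pole, on its axis, 107 mm up from the underside of the foot plate; axes as mast_foot
- generator: generator head fixed on the pole: white drum 82 mm in diameter, 45 mm long, its axis along y and crossing the pole's axis 243 mm up from the underside of the foot plate (that point is the origin); a shaft stub reaches 49 mm out at +y, a blue flat tail fin 100 mm out at -y. Delicate
- spanner_mid (a point): middle of the loose steel spanner's handle, half-way up its thickness (3.5 mm over what it lies on). The spanner lies flat along its x axis, across the painted square: handle 90 x 17 x 7 mm, a ring end at -x and an open jaw at +x, reaching about 60 mm and 65 mm from this point, 90 g. The mast's foot plate stands 40 to 110 mm beside it, so open the gripper only part way
- tray: blue plastic tray, fixed, 130 (x) x 190 (y) mm outside, 35 mm high, walls 4 mm, floor 4 mm thick; origin at the centre of its underside
- can: orange spray can with a white band and black cap, 56 mm in diameter, 150 mm tall, standing loose beside the mast; origin at the centre of its underside. To be left alone
- meter: yellow and black test meter, 120 (x) x 60 (y) x 34 mm, lying loose beside the mast; origin at the centre of its underside. To be left alone
- rotor: white three-blade rotor lying loose on the table, 180 mm across, 14 mm high; origin at the hub's centre underneath. To be left alone
Things that resemble listed ones, but are neither listed nor needed, are in the scene too. Several things look just like the tray: the one meant starts farthest from the robot's base. Of the things that look like the part that bears spanner_mid, the smaller one is meant.

How it is judged:
By the outcome, as a careful person would: the job done as asked, in the order asked, and still so for the second after the job is handed in, with the robot touching nothing.
It also fails if it takes over 56 s, if anything falls off the work surface, if the arm or the gripper's body presses on something with over 40 N, if the wrist force passes 120 N, or if a joint passes its speed limit or range.

## Working session

There is one attempt and no reset: what is moved stays moved. The work goes in short steps, each a Python script; the robot and the scene stay as the last script left them, time stands still between calls to the robot, and variables do not carry over. Pictures are saved under pics/ and viewed, and the job is handed in when it is done.

```bash
ls; mkdir -p pics; python3 - <<'E'
from cell import bot
import cv2
for n in ("scene","top"):
    im=bot.camera(n); cv2.imwrite(f"pics/{n}0.png",im[:,:,::-1])
    c=bot.calibration(n); print(n,c)
    for t in ["board","mast","generator","spanner_mid","tray","can","meter","rotor"]:
        print(t,[( [round(v) for v in d["bbox"]],round(d["confidence"],2)) for d in bot.search_frame(n,t)])
print(bot.read_clock())
E
```

```text
pics
scene {'mtx': array([[444.87889528,   0.        , 279.46077887],
       [  0.        , 444.87889528, 208.11247651],
       [  0.        ,   0.        ,   1.        ]]), 'k1': -0.1484611208913474, 'extrinsics': array([[-0.151801  ,  0.98835534, -0.01049633,  0.05118268],
       [ 0.76434513,  0.11064911, -0.63524271, -0.34182869],
       [-0.62668412, -0.1044533 , -0.77224123,  1.39065157],
       [ 0.        ,  0.        ,  0.        ,  1.        ]])}
board [([208, 277, 62, 45], 0.59), ([209, 197, 103, 89], 0.57)]
mast []
generator [([109, 232, 43, 59], 0.96)]
spanner_mid [([290, 336, 92, 28], 0.77)]
tray [([366, 124, 76, 46], 0.92), ([167, 131, 78, 45], 0.74), ([351, 186, 93, 55], 0.71)]
can [([350, 187, 96, 56], 0.28)]
meter [([211, 275, 60, 49], 0.9)]
rotor [([367, 267, 70, 66], 0.87)]
top {'mtx': array([[499.88368628,   0.        , 279.93475799],
       [  0.        , 499.88368628, 212.61340473],
       [  0.        ,   0.        ,   1.        ]]), 'k1': -0.10608506634546012, 'extrinsics': array([[-0.02598674, -0.99951809, -0.01697886,  0.06339605],
       [-0.99564151,  0.02740029, -0.08914706,  0.50998839],
       [ 0.08956933,  0.01458822, -0.99587375,  1.38003976],
       [ 0.        ,  0.        ,  0.        ,  1.        ]])}
board [([263, 159, 86, 84], 0.83)]
mast [([313, 124, 109, 72], 0.62)]
generator [([379, 128, 45, 50], 0.65)]
spanner_mid [([201, 104, 64, 26], 0.84), ([272, 195, 39, 33], 0.65)]
tray [([147, 302, 80, 57], 0.83), ([333, 261, 79, 61], 0.76), ([152, 215, 80, 63], 0.73)]
can [([352, 201, 27, 21], 0.63)]
meter [([283, 120, 44, 43], 0.97)]
rotor [([158, 139, 55, 54], 0.62)]
0.9
```

View pics/scene0.png

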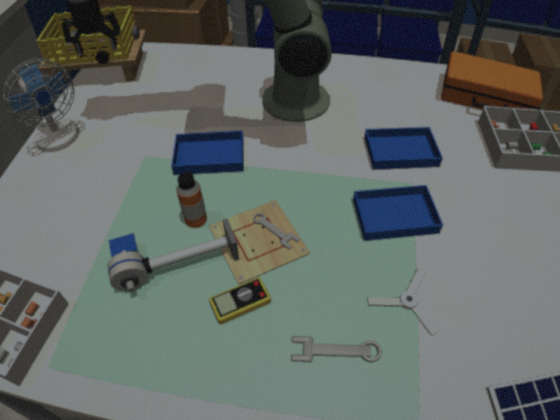

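View pics/top0.png

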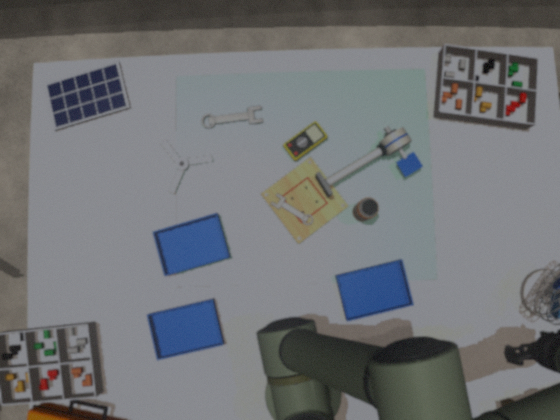

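```bash
python3 - <<'E'
import cv2
a=cv2.imread("pics/top0.png")[100:260,240:440]; cv2.imwrite("pics/topcrop.png",cv2.resize(a,None,fx=4,fy=4,interpolation=cv2.INTER_CUBIC)[:600])
a=cv2.imread("pics/scene0.png")[180:330,100:300]; cv2.imwrite("pics/scenecrop.png",cv2.resize(a,None,fx=4,fy=4,interpolation=cv2.INTER_CUBIC))
E
```

```text
(no output)
```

View pics/topcrop.png

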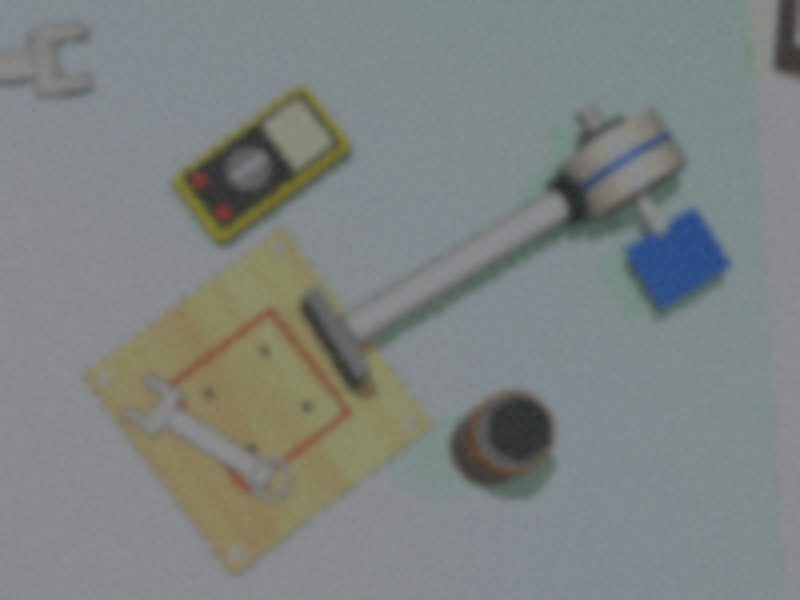

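View pics/scenecrop.png

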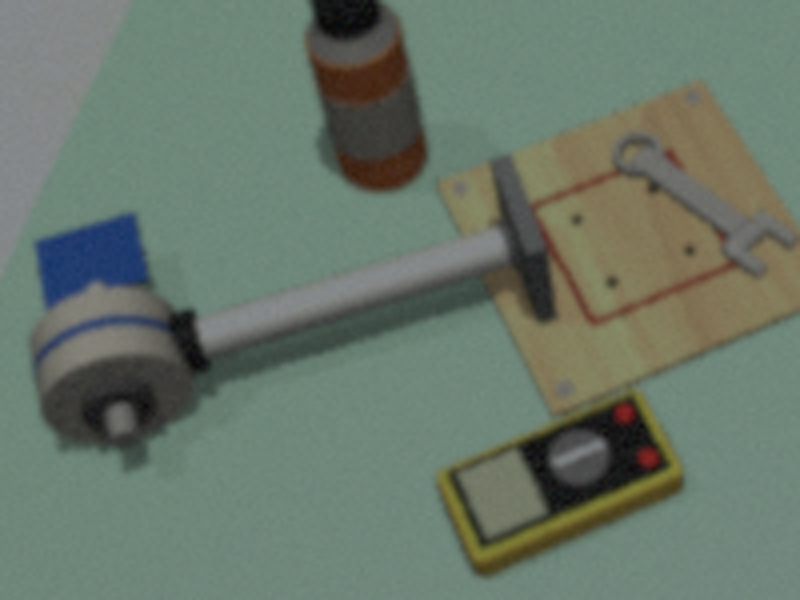

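Spanner candidates: the small one on the board at top (292,209) and scene (273,231), and the large one off the board at top (233,116) and scene (345,350). I choose the small one on the board; the crop confirms it lies across the red square. Tray candidates in the top picture are (187,328), (192,245) and (374,290). I'll compute their distances from the base.

```bash
cat > h.py <<'E'
import numpy as np, cv2
from scipy.optimize import least_squares
from scipy.spatial.transform import Rotation as R
from cell import bot
C={n:bot.calibration(n) for n in("scene","top")}
def proj(n,P):
    c=C[n];P=np.atleast_2d(P);q=P@c["extrinsics"][:3,:3].T+c["extrinsics"][:3,3]
    s=q[:,:2]/q[:,2:];s=s*(1+c["k1"]*(s**2).sum(1,keepdims=True))
    return s*[c["mtx"][0,0],c["mtx"][1,1]]+c["mtx"][:2,2]
def ray(n,uv):
    c=C[n];d=(np.array(uv,float)-c["mtx"][:2,2])/[c["mtx"][0,0],c["mtx"][1,1]]
    s=d.copy()
    for _ in range(20): s=d/(1+c["k1"]*(s@s))
    Rm=c["extrinsics"][:3,:3];t=c["extrinsics"][:3,3]
    return -Rm.T@t, Rm.T@np.r_[s,1]
def onz(n,uv,z):
    o,d=ray(n,uv);return o+d*(z-o[2])/d[2]
def fit(model,obs,x0,pars=3):
    """planar pose fit; model dict name->xyz(local), obs list (cam,name,uv)"""
    def pose(x,p):
        c,s=np.cos(x[2]),np.sin(x[2]);return np.array([x[0]+c*p[0]-s*p[1],x[1]+s*p[0]+c*p[1],p[2]])
    f=lambda x:np.concatenate([proj(n,pose(x,model[k]))[0]-uv for n,k,uv in obs])
    r=least_squares(f,x0,loss="soft_l1");return r.x,f(r.x).reshape(-1,2)
E
cat > m1.py <<'E'
from h import *
tc=lambda u,v:((u+.5)/4-.5+240,(v+.5)/4-.5+100)
sc=lambda u,v:((u+.5)/4-.5+100,(v+.5)/4-.5+180)
for b in ([147,302,80,57],[333,261,79,61],[152,215,80,63]):
    p=onz("top",(b[0]+b[2]/2,b[1]+b[3]/2),.02);print("tray",p.round(3),np.hypot(*p[:2]).round(3))
for b in ([366,124,76,46],[167,131,78,45],[351,186,93,55]):
    p=onz("scene",(b[0]+b[2]/2,b[1]+b[3]/2),.02);print("tray scene",p.round(3),np.hypot(*p[:2]).round(3))
# board
for n,l in (("top",[tc(285,230),tc(435,425),tc(237,575),tc(83,375)]),("scene",[sc(703,83),sc(437,183),sc(557,413)])):
    print(n,"board",[onz(n,u,.006)[:2].round(4) for u in l])
print("sp top",onz("top",tc(275,478),.0095),onz("top",tc(150,395),.0095),"mid",onz("top",tc(215,437),.013))
print("sp scene",onz("scene",sc(637,155),.0095),onz("scene",sc(765,245),.0095))
print("pole top",onz("top",tc(365,330),.041),onz("top",tc(560,203),.041))
print("pole scene",onz("scene",sc(505,243),.041),onz("scene",sc(200,332),.041))
print("can",onz("top",tc(520,425),.15),"meter",onz("top",tc(263,163),.034))
E
python3 m1.py
```

```text
tray [0.189 0.318 0.02 ] 0.37
tray [ 0.284 -0.202  0.02 ] 0.349
tray [0.423 0.3   0.02 ] 0.518
tray scene [0.194 0.329 0.02 ] 0.382
tray scene [ 0.299 -0.209  0.02 ] 0.365
tray scene [0.437 0.306 0.02 ] 0.533
top board [array([ 0.6706, -0.043 ]), array([ 0.5269, -0.1452]), array([ 0.4243, -0.0013]), array([0.5697, 0.1044])]
scene board [array([0.4263, 0.0034]), array([ 0.5275, -0.1432]), array([ 0.672 , -0.0384])]
sp top [ 0.49203401 -0.03005496  0.0095    ] [0.5535908 0.056864  0.0095   ] mid [0.52199797 0.01159443 0.013     ]
sp scene [ 0.4915255 -0.0266848  0.0095   ] [0.54634335 0.05911355 0.0095    ]
pole top [ 0.59126997 -0.09465099  0.041     ] [ 0.67775137 -0.23518477  0.041     ]
pole scene [ 0.58837829 -0.08308229  0.041     ] [ 0.67225217 -0.23671571  0.041     ]
can [ 0.51109107 -0.18185824  0.15      ] meter [ 0.71353509 -0.02765927  0.034     ]
```

```bash
cat > m2.py <<'E'
from h import *
tc=lambda u,v:((u+.5)/4-.5+240,(v+.5)/4-.5+100)
sc=lambda u,v:((u+.5)/4-.5+100,(v+.5)/4-.5+180)
B={"pp":(.09,.09,.006),"pm":(.09,-.09,.006),"mm":(-.09,-.09,.006),"mp":(-.09,.09,.006)}
bx,br=fit(B,[("top","pp",tc(285,230)),("top","pm",tc(435,425)),("top","mm",tc(237,575)),("top","mp",tc(83,375)),("scene","mm",sc(703,83)),("scene","pm",sc(437,183)),("scene","pp",sc(557,413))],[.548,-.02,-.96])
print("board",bx,np.degrees(bx[2]),br.round(1).tolist())
M={"a":(0,.035,.076),"b":(.012,.035,.076),"c":(0,-.035,.076),"d":(.012,-.035,.076),"p":(.012,0,.041),"q":(.2,0,.041)}
mx,mr=fit(M,[("top","a",tc(303,296)),("top","b",tc(320,288)),("top","c",tc(354,390)),("top","d",tc(370,382)),("top","q",tc(558,203)),("scene","q",sc(200,332)),("scene","c",sc(512,157)),("scene","d",sc(493,162))],[.585,-.08,-1])
print("mast",mx,np.degrees(mx[2]),mr.round(1).tolist())
S={"r":(-.05,0,.0095),"j":(.05,0,.0095)}
def sfit():
    P=np.array([[.49203,-.03005],[.4915,-.0267]]).mean(0),np.array([[.5536,.0569],[.5463,.0591]]).mean(0)
    return P
print(sfit())
c,s=np.cos,np.sin
def rel(x,p): d=np.array(p)-x[:2];return np.array([c(x[2])*d[0]+s(x[2])*d[1],-s(x[2])*d[0]+c(x[2])*d[1]])
print("mast foot in board",rel(bx,mx[:2]),"spanner mid in board",rel(bx,(.522,.0116)))
print("can in mast",rel(mx,(.511,-.182)),"meter",rel(mx,(.7135,-.0277)))
def pose(x,p):
    p=np.array(p,float);return np.c_[x[0]+c(x[2])*p[:,0]-s(x[2])*p[:,1],x[1]+s(x[2])*p[:,0]+c(x[2])*p[:,1],p[:,2]]
for n,o in(("top",(240,100)),("scene",(100,180))):
    im=cv2.imread(f"pics/{n}0.png")[o[1]:o[1]+150,o[0]:o[0]+200];im=cv2.resize(im,None,fx=4,fy=4,interpolation=cv2.INTER_CUBIC)
    def pl(x,p,col,cl=True):
        q=(proj(n,pose(x,p))-o+.5)*4-.5;cv2.polylines(im,[q.round().astype(int)],cl,col,1)
    pl(bx,[B[k] for k in("pp","pm","mm","mp")],(255,0,255))
    for h in(.044,.048): pl(bx,[(h,h,.006),(h,-h,.006),(-h,-h,.006),(-h,h,.006)],(255,255,0))
    for z in(.076,.006): pl(mx,[(0,.035,z),(.012,.035,z),(.012,-.035,z),(0,-.035,z)],(0,255,0))
    for y in(-.012,0,.012):pl(mx,[(.012,y,.041),(.202,y,.041)],(0,255,255),False)
    a=np.linspace(0,6.28,30)
    for y in(-.0225,.0225): pl(mx,np.c_[.243+.041*np.cos(a),y+0*a,.041+.041*np.sin(a)],(0,0,255))
    cv2.imwrite(f"pics/ov_{n}.png",im)
im=cv2.imread("pics/top0.png")[190:380,130:250];cv2.imwrite("pics/traycrop.png",cv2.resize(im,None,fx=3,fy=3,interpolation=cv2.INTER_CUBIC))
E
python3 m2.py
```

```text
board [ 0.54808084 -0.01941852 -0.95340402] -54.626026682790965 [[-0.8, -1.0], [-0.1, 0.1], [-1.1, 0.6], [-0.6, 0.1], [-0.4, -1.2], [-0.6, -0.3], [-1.2, 0.5]]
mast [ 0.57886603 -0.06592964 -1.05983524] -60.72408634362139 [[-0.5, 0.4], [-1.0, 0.2], [0.1, -1.1], [-0.1, -1.4], [2.4, 0.3], [-2.2, 1.5], [0.7, -1.9], [0.3, -1.7]]
(array([ 0.491765, -0.028375]), array([0.54995, 0.058  ]))
mast foot in board [ 0.05574661 -0.00182383] spanner mid in board [-0.0403907  -0.00330912]
can in mast [ 0.06805771 -0.11595807] meter [0.03249139 0.13613274]
```

View pics/ov_top.png

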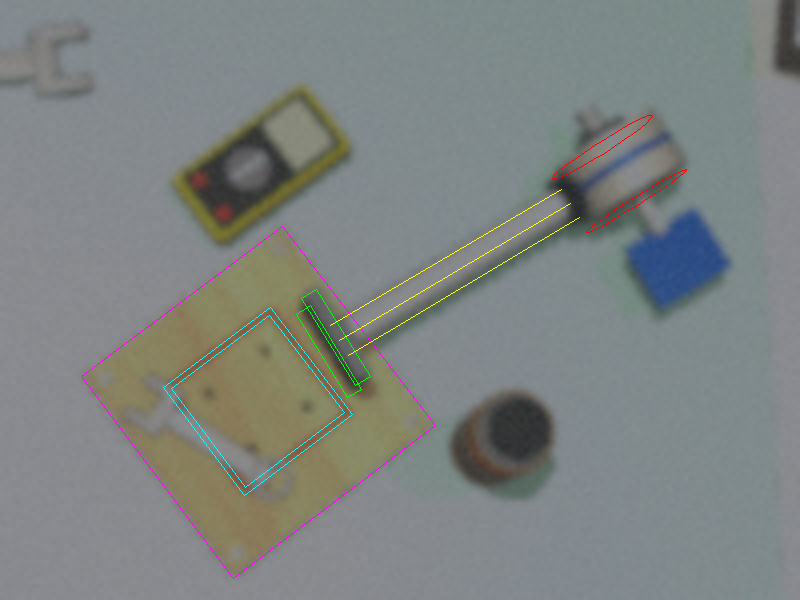

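View pics/ov_scene.png

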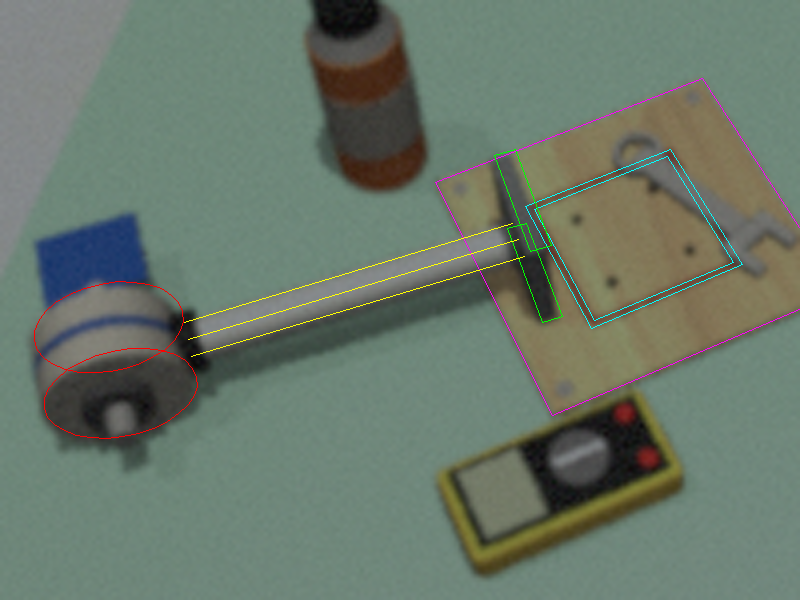

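View pics/traycrop.png

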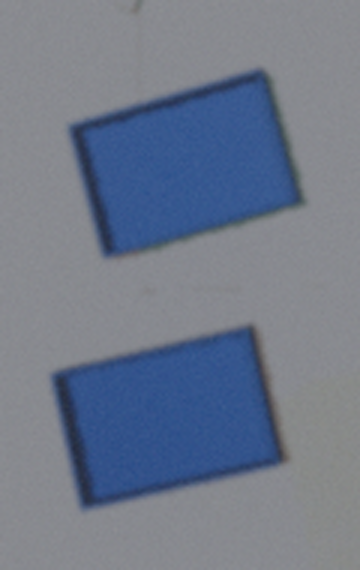

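Board overlay fits well in both views. The mast yaw is about 2° off in the top view, so I'll refine it from perpendicular brightness profiles of the pole.

```bash
cat > m3.py <<'E'
from h import *
def pose(x,p):
    p=np.atleast_2d(np.array(p,float));c,s=np.cos(x[2]),np.sin(x[2]);return np.c_[x[0]+c*p[:,0]-s*p[:,1],x[1]+s*p[:,0]+c*p[:,1],p[:,2]]
mx=np.array([.57887,-.06593,-1.0598])
from scipy.ndimage import map_coordinates
res=[]
for n in("top","scene"):
    im=cv2.imread(f"pics/{n}0.png").astype(float)
    # redness relative to green/mean: pole grey, mat green
    f=cv2.GaussianBlur(im,(0,0),.7)
    for xs in np.arange(.03,.19,.01):
        a,b=proj(n,pose(mx,[(xs-.002,0,.041),(xs+.002,0,.041)]))
        m=(a+b)/2;d=(b-a)/np.linalg.norm(b-a);nn=np.array([-d[1],d[0]])
        t=np.arange(-9,9.01,.25);q=m+t[:,None]*nn
        ch=np.array([map_coordinates(f[:,:,k],[q[:,1],q[:,0]],order=1) for k in range(3)])
        v=ch[2] # red channel: mat low, pole high
        g=np.gradient(v,t); i=t[np.argmax(g)];j=t[np.argmin(g)]
        res.append((n,xs,m,nn,i,j))
        print(n,round(xs,3),"edges",i,j,"mid",(i+j)/2, "nn",nn.round(2), "exp width", np.linalg.norm(np.diff(proj(n,pose(mx,[(xs,-.012,.041),(xs,.012,.041)])),axis=0)).round(1))
good=[r for r in res if 2<abs(r[4]-r[5])<9]
def F(x):
    return [((proj(n,pose(x,[(xs,0,.041)]))[0]-m)@nn-(i+j)/2) for n,xs,m,nn,i,j in good]
for sel in (("top",),("scene",),("top","scene")):
    g2=good; good=[r for r in g2 if r[0] in sel]
    # fix the along coordinate with weak prior
    r=least_squares(lambda x:np.r_[F(x),((np.cos(mx[2])*(x[0]-mx[0])+np.sin(mx[2])*(x[1]-mx[1]))*100)],mx,loss="soft_l1");good=g2
    print(sel,r.x.round(4),np.degrees(r.x[2]).round(2),r.cost)
E
python3 m3.py
```

```text
top 0.03 edges 7.5 2.5 mid 5.0 nn [0.51 0.86] exp width 8.6
top 0.04 edges 6.75 2.5 mid 4.625 nn [0.51 0.86] exp width 8.6
top 0.05 edges 6.5 2.25 mid 4.375 nn [0.51 0.86] exp width 8.6
top 0.06 edges 6.25 2.25 mid 4.25 nn [0.51 0.86] exp width 8.6
top 0.07 edges 6.75 2.25 mid 4.5 nn [0.51 0.86] exp width 8.6
top 0.08 edges 7.0 2.25 mid 4.625 nn [0.51 0.86] exp width 8.6
top 0.09 edges 6.25 2.5 mid 4.375 nn [0.51 0.86] exp width 8.6
top 0.1 edges 6.5 2.5 mid 4.5 nn [0.51 0.86] exp width 8.6
top 0.11 edges 6.25 2.25 mid 4.25 nn [0.51 0.86] exp width 8.5
top 0.12 edges 6.5 2.5 mid 4.5 nn [0.51 0.86] exp width 8.5
top 0.13 edges 7.0 2.5 mid 4.75 nn [0.51 0.86] exp width 8.5
top 0.14 edges 6.25 2.25 mid 4.25 nn [0.51 0.86] exp width 8.5
top 0.15 edges 6.5 2.5 mid 4.5 nn [0.51 0.86] exp width 8.5
top 0.16 edges 6.5 2.25 mid 4.375 nn [0.51 0.86] exp width 8.5
top 0.17 edges 6.5 2.0 mid 4.25 nn [0.51 0.86] exp width 8.5
top 0.18 edges 6.25 2.25 mid 4.25 nn [0.51 0.86] exp width 8.5
scene 0.03 edges -2.75 3.5 mid 0.375 nn [-0.29 -0.96] exp width 8.7
scene 0.04 edges -3.5 4.0 mid 0.25 nn [-0.
[... 452 characters left out ...]
mid 0.375 nn [-0.29 -0.96] exp width 8.8
scene 0.12 edges -4.0 4.0 mid 0.0 nn [-0.29 -0.96] exp width 8.8
scene 0.13 edges -4.0 4.0 mid 0.0 nn [-0.29 -0.96] exp width 8.8
scene 0.14 edges -3.75 4.0 mid 0.125 nn [-0.29 -0.96] exp width 8.8
scene 0.15 edges -4.0 4.25 mid 0.125 nn [-0.29 -0.96] exp width 8.8
scene 0.16 edges -3.75 4.25 mid 0.25 nn [-0.29 -0.96] exp width 8.9
scene 0.17 edges -3.75 4.0 mid 0.125 nn [-0.29 -0.96] exp width 8.9
scene 0.18 edges -4.0 4.0 mid 0.0 nn [-0.29 -0.96] exp width 8.9
('top',) [ 0.5675 -0.0723 -1.0543] -60.41 0.2525055013865911
('scene',) [ 0.5777 -0.0666 -1.0538] -60.38 0.24908451056145253
('top', 'scene') [ 0.5722 -0.0689 -1.05  ] -60.16 43.44249587049516
```

```bash
python3 - <<'E'
import cv2
a=cv2.imread("pics/top0.png")[120:205,305:425]; a=cv2.convertScaleAbs(a,alpha=1.5,beta=-40); cv2.imwrite("pics/z1.png",cv2.resize(a,None,fx=6.6,fy=6.6,interpolation=cv2.INTER_CUBIC))
E
cat >> m3.py <<'E'
im=cv2.GaussianBlur(cv2.imread("pics/top0.png").astype(float),(0,0),.5)
for xs in(.05,.1,.15):
    a,b=proj("top",pose(mx,[(xs-.002,0,.041),(xs+.002,0,.041)]));m=(a+b)/2;d=(b-a)/np.linalg.norm(b-a);nn=np.array([-d[1],d[0]])
    t=np.arange(-9,9.01,1);acc=0
    for o in np.linspace(-6,6,25):
        q=m+t[:,None]*nn+o*d;acc=acc+np.array([map_coordinates(im[:,:,k],[q[:,1],q[:,0]],order=1) for k in(2,1,0)])/25
    print(xs);print(np.c_[t,acc.T].round().astype(int).tolist())
E
python3 m3.py | tail -6
```

```text
0.05
[[-9, 133, 138, 142], [-8, 133, 138, 142], [-7, 131, 136, 139], [-6, 126, 131, 134], [-5, 123, 127, 127], [-4, 126, 128, 127], [-3, 132, 133, 133], [-2, 135, 136, 139], [-1, 136, 138, 141], [0, 134, 136, 138], [1, 128, 129, 129], [2, 117, 118, 116], [3, 102, 107, 102], [4, 91, 102, 95], [5, 90, 104, 97], [6, 98, 111, 106], [7, 114, 123, 121], [8, 125, 132, 134], [9, 131, 137, 139]]
0.1
[[-9, 130, 137, 142], [-8, 130, 138, 142], [-7, 129, 136, 140], [-6, 125, 132, 134], [-5, 123, 127, 128], [-4, 127, 129, 128], [-3, 132, 133, 134], [-2, 135, 137, 139], [-1, 135, 137, 140], [0, 134, 135, 137], [1, 128, 129, 129], [2, 115, 117, 115], [3, 100, 106, 101], [4, 90, 102, 95], [5, 90, 105, 98], [6, 100, 113, 109], [7, 114, 125, 125], [8, 125, 133, 136], [9, 130, 137, 141]]
0.15
[[-9, 129, 138, 141], [-8, 128, 138, 141], [-7, 127, 136, 138], [-6, 124, 132, 133], [-5, 123, 129, 128], [-4, 127, 130, 129], [-3, 132, 134, 135], [-2, 135, 137, 140], [-1, 135, 137, 140], [0, 133, 135, 137], [1, 126, 127, 128], [2, 113, 115, 114], [3, 97, 104, 101], [4, 88, 101, 95], [5, 89, 105, 99], [6, 100, 115, 111], [7, 114, 126, 126], [8, 124, 134, 137], [9, 128, 137, 141]]
```

View pics/z1.png

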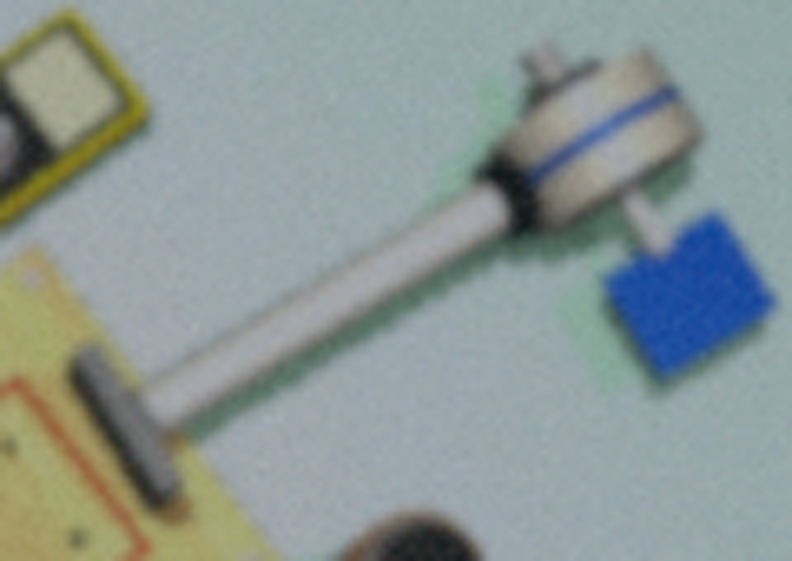

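```bash
cat > plan.py <<'E'
from h import *
def Rt(xa,ya):
    xa=np.array(xa,float);ya=np.array(ya,float);xa/=np.linalg.norm(xa);ya/=np.linalg.norm(ya)
    return np.column_stack([xa,ya,np.cross(xa,ya)])
def quat(M): q=R.from_matrix(M).as_quat();return [float(v) for v in (q[3],q[0],q[1],q[2])]
SP=np.array([.521,.0125]);SY=np.radians(56)
MX=np.array([.580,-.065,np.radians(-60.5)]);BX=np.array([.5481,-.0194,-.9534])
GD=.019
def down(yaw_jaw): return Rt([np.cos(yaw_jaw),np.sin(yaw_jaw),0],[0,0,-1])
def mastM(yaw,th):  # mast axes at tilt th (0 level, pi/2 upright)
    return R.from_euler("z",yaw).as_matrix()@R.from_euler("y",-th).as_matrix()
def edge2foot(edge,M): return np.array(edge)+M@[0,0,.035]   # edge: mast-local (0,0,-.035)
def tool(edge,yaw,th,h,lean,sgn):
    M=mastM(yaw,th);g=edge2foot(edge,M)+M@[h,0,0]
    a=M@np.array([-np.sin(lean),0,-np.cos(lean)]); x=M@np.array([0,sgn,0])
    return g+a*GD, Rt(x,a), g
E
python3 - <<'E'
from plan import *
T=lambda u,v:(((u+.5)/3-.5)+130,((v+.5)/3-.5)+190)
c=[onz("top",T(*p),.035) for p in((72,125),(262,70),(302,203),(107,257))]
print("tray",np.mean(c,0),[np.linalg.norm(c[i]-c[(i+1)%4]).round(3) for i in range(4)],np.degrees(np.arctan2(*(c[0]-c[1])[[1,0]])),np.degrees(np.arctan2(*(c[3]-c[2])[[1,0]])))
for k in(1,-1):
    print("sp",bot.solve_ik([*SP,.006],quat(down(SY+k*np.pi/2))),bot.solve_ik([.425,.303,.02],quat(down(np.radians(15)+k*0+(0 if k>0 else np.pi)))))
for sgn in(1,-1):
  for lean in(0,15,25):
    for h in(.107,.14):
      out=[]
      for th in range(0,91,15):
        f=th/90;e=np.r_[MX[:2],.006];fin=BX[:2]+.035*np.array([np.cos(BX[2]),np.sin(BX[2])])
        e[:2]=MX[:2]*(1-f)+fin*f
        p,M,g=tool(e,MX[2]*(1-f)+BX[2]*f,np.radians(th),h,np.radians(lean),sgn)
        q=bot.solve_ik(p.tolist(),quat(M));out.append(None if q is None else np.round(q,2).tolist())
      print(sgn,lean,h,[o is not None for o in out],out[0],out[-1])
E
```

```text
tray [0.42887263 0.29848467 0.035     ] [np.float64(0.186), np.float64(0.129), np.float64(0.189), np.float64(0.128)] 104.57080870437498 104.07754349492716
sp [-0.11771215  0.53966681 -0.53197444  0.49915508  0.         -1.09509653] [ 0.47787799  0.51832798 -0.52037242  0.53209593  0.          1.78687492]
sp [-0.11771215  0.53966681 -0.53197444  0.49915508  0.          2.04649612] [ 0.47787799  0.51832798 -0.52037242  0.53209593  0.         -1.35471773]
1 0 0.107 [True, True, True, True, True, True, False] [-0.36, 0.7, -0.14, 0.72, 0.0, 0.7] None
1 0 0.14 [True, True, True, True, True, True, False] [-0.39, 0.74, -0.07, 0.76, 0.0, 0.67] None
1 15 0.107 [True, True, True, True, True, True, True] [-0.43, 0.84, 0.11, 1.05, 0.15, 0.61] [0.32, 0.78, -1.0, -1.05, -1.17, 0.69]
1 15 0.14 [True, True, True, True, True, True, True] [-0.45, 0.89, 0.21, 1.11, 0.15, 0.59] [0.32, 0.68, -1.01, -0.95, -1.17, 0.69]
1 25 0.107 [True, True, True, True, True, True, True] [-0.46, 0.96, 0.3, 1.28, 0.24, 0.55] [0.28, 0.6, -0.95, -0.6, -1.03, 0.88]
1 25 0.14 [True, True, True, True, True, True, True] [-0.49, 1.02, 0.42, 1.35, 0.23, 0.53] [0.28, 0.52, -0.94, -0.51, -1.03, 0.88]
-1 0 0.107 [True, True, True, True, True, True, False] [-0.36, 0.7, -0.14, 0.72, 0.0, -2.44] None
-1 0 0.14 [True, True, True, True, True, True, False] [-0.39, 0.74, -0.07, 0.76, 0.0, -2.48] None
-1 15 0.107 [True, True, True, True, True, True, True] [-0.43, 0.84, 0.11, 1.05, 0.15, -2.53] [0.32, 0.78, -1.0, -1.05, -1.17, -2.45]
-1 15 0.14 [True, True, True, True, True, True, True] [-0.45, 0.89, 0.21, 1.11, 0.15, -2.55] [0.32, 0.68, -1.01, -0.95, -1.17, -2.45]
-1 25 0.107 [True, True, True, True, True, True, True] [-0.46, 0.96, 0.3, 1.28, 0.24, -2.59] [0.28, 0.6, -0.95, -0.6, -1.03, -2.26]
-1 25 0.14 [True, True, True, True, True, True, True] [-0.49, 1.02, 0.42, 1.35, 0.23, -2.62] [0.28, 0.52, -0.94, -0.51, -1.03, -2.26]
```

```bash
python3 - <<'E'
from plan import *
q=quat(down(SY+np.pi/2))
bot.set_gripper(.5,60)
bot.move_pose([*SP,.26],q)
bot.move_linear([*SP,.05],speed=.25)
print(bot.read_clock(),bot.read_position())
for n in("top","scene"): cv2.imwrite(f"pics/{n}1.png",bot.camera(n)[:,:,::-1])
a=cv2.imread("pics/scene1.png")[150:300,200:400];cv2.imwrite("pics/s1c.png",cv2.resize(a,None,fx=4,fy=4,interpolation=cv2.INTER_CUBIC))
E
```

```text
4.675 [0.5219471  0.0121632  0.05094887]
```

View pics/s1c.png

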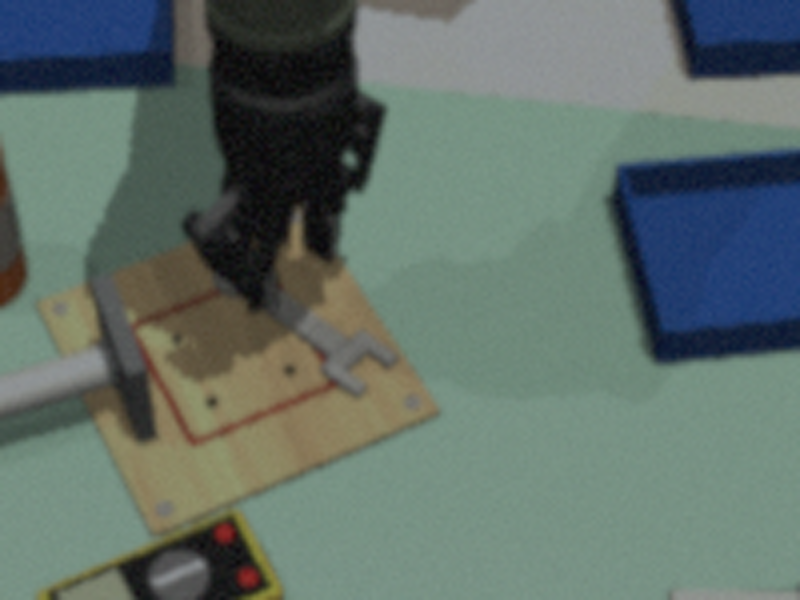

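The crop shows the fingers straddling the small spanner's handle at crop (265,290), and the foot plate is clear at (120,360). Next I descend and grip.

```bash
python3 - <<'E'
from plan import *
hit=bot.move_linear([*SP,.007],speed=.06,until_force=6)
print(hit,bot.read_position(),bot.read_ft_force())
bot.set_gripper(0,60)
print("w",bot.read_gripper_width(),bot.read_ft_force())
p=bot.read_position();bot.move_linear([p[0],p[1],.16],speed=.15)
print("w",bot.read_gripper_width(),bot.read_ft_force(),bot.read_clock())
cv2.imwrite("pics/scene2.png",bot.camera("scene")[:,:,::-1])
a=cv2.imread("pics/scene2.png")[100:250,200:400];cv2.imwrite("pics/s2c.png",cv2.resize(a,None,fx=4,fy=4,interpolation=cv2.INTER_CUBIC))
E
```

```text
False [0.52118491 0.01248371 0.00706341] [-0.03409488  0.83267719 -0.1620671 ]
w 0.17513641549169845 [-1.62401362  0.52004821  6.22365645]
w 0.173586168562183 [ 0.12985405  0.28933284 -0.47795433] 7.1667
```

View pics/s2c.png

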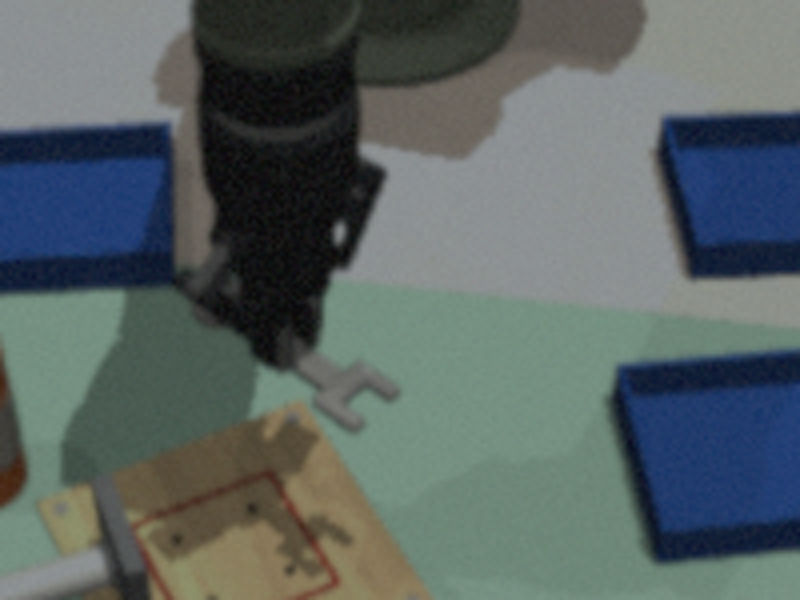

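The spanner is held level, with its jaw at crop (360,395). Now to the far tray.

```bash
python3 - <<'E'
from plan import *
q=quat(down(np.radians(104.3)+np.pi/2));T=[.430,.301]
bot.move_pose([*T,.14],q)
hit=bot.move_linear([*T,.009],speed=.12,until_force=5)
print(hit,bot.read_position(),bot.read_ft_force())
bot.set_gripper(.42)
bot.move_linear([*T,.16],speed=.25)
print(bot.read_gripper_width(),bot.read_clock())
for n in("top","scene"): cv2.imwrite(f"pics/{n}3.png",bot.camera(n)[:,:,::-1])
E
```

```text
False [0.43063428 0.30124298 0.00962249] [ 1.28245711 -0.55813799 -1.33946981]
0.41837106119123535 10.7083
```

View pics/scene3.png

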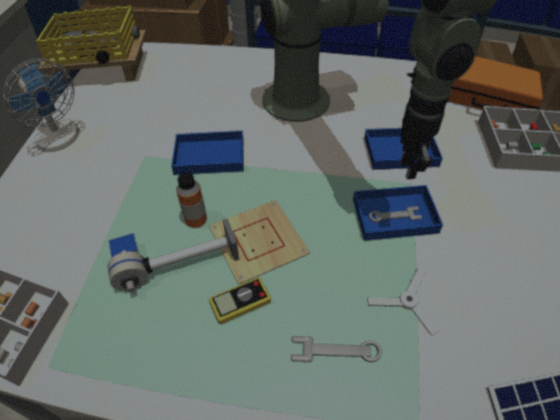

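The small spanner lies inside the far blue tray, at scene (394,215). Now the mast pre-grasp.

```bash
python3 - <<'E'
from plan import *
H,L=.110,np.radians(20)
e=np.r_[MX[:2],.006]
p,M,g=tool(e,MX[2],0,H,L,1)
a=M[:,1];q=quat(M);print(p)
cur=bot.read_position()
bot.set_gripper(.5,40)
bot.move_pose((p-a*.16).tolist(),q)
bot.move_linear((p-a*.045).tolist(),speed=.2)
print(bot.read_position(),bot.read_clock())
for n in("top","scene"): cv2.imwrite(f"pics/{n}4.png",bot.camera(n)[:,:,::-1])
a=cv2.imread("pics/scene4.png")[150:300,90:290];cv2.imwrite("pics/s4c.png",cv2.resize(a,None,fx=4,fy=4,interpolation=cv2.INTER_CUBIC))
a=cv2.imread("pics/top4.png")[90:240,250:450];cv2.imwrite("pics/t4c.png",cv2.resize(a,None,fx=4,fy=4,interpolation=cv2.INTER_CUBIC))
E
```

```text
[ 0.63096663 -0.15508322  0.02314584]
[ 0.63937981 -0.1683497   0.06657322] 13.7917
```

View pics/s4c.png

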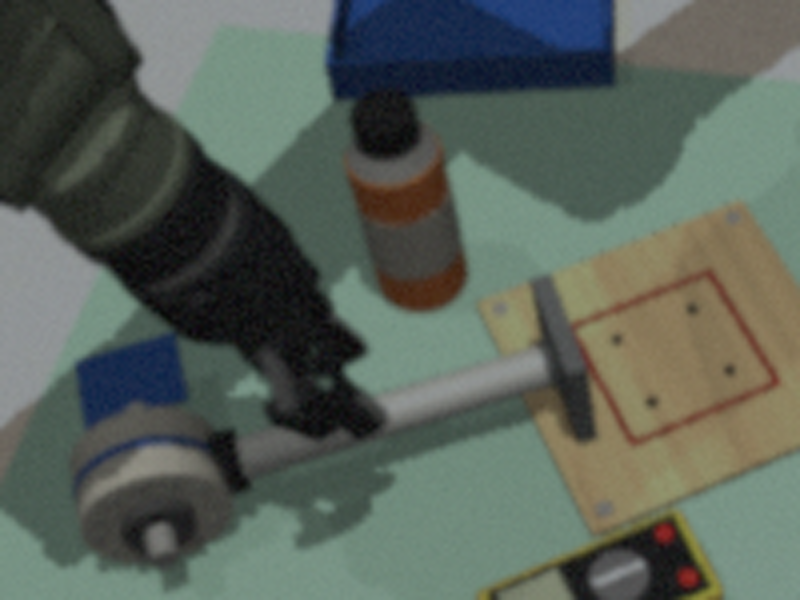

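View pics/t4c.png

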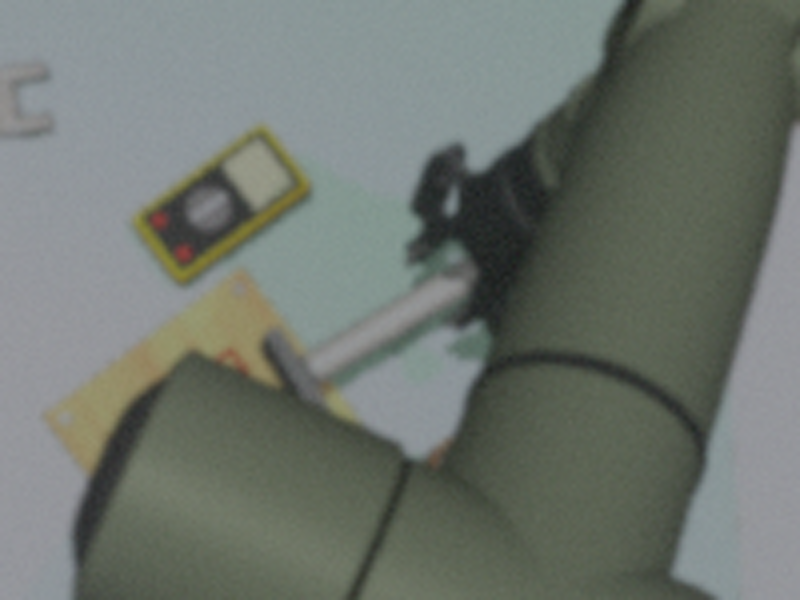

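```bash
cat > tilt.py <<'E'
from plan import *
import json
H,L=.110,np.radians(20)
E0=np.r_[MX[:2],.006]
FIN=np.r_[BX[:2]+.035*np.array([np.cos(BX[2]),np.sin(BX[2])]),.006]
def target(th,off=(0,0,0)):
    s=np.clip((th-15)/75,0,1)
    e=E0*(1-s)+FIN*s+np.array(off);yaw=MX[2]*(1-s)+BX[2]*s
    p,M,_=tool(e,yaw,np.radians(th),H,L,1);return p,M
E
python3 - <<'E'
from tilt import *
p,M=target(0)
hit=bot.move_linear(p.tolist(),speed=.08,until_force=8)
print(hit,bot.read_position()-p,bot.read_ft_force())
f0=bot.read_ft_force()
bot.set_gripper(0,60)
print(bot.read_gripper_width(),bot.read_ft_force(),bot.read_moment())
for th in(5,10):
    p,M=target(th);bot.move_linear(p.tolist(),speed=.05,rotation=quat(M))
    print(th,(bot.read_position()-p).round(4),np.round(bot.read_ft_force(),2),np.round(bot.read_moment(),2),bot.read_gripper_width())
print(bot.read_clock())
cv2.imwrite("pics/scene5.png",bot.camera("scene")[:,:,::-1])
a=cv2.imread("pics/scene5.png")[150:300,90:290];cv2.imwrite("pics/s5c.png",cv2.resize(a,None,fx=4,fy=4,interpolation=cv2.INTER_CUBIC))
E
```

```text
False [ 0.00028835 -0.00017169  0.00029106] [0.15119178 0.37820634 0.6400946 ]
0.25838506050646404 [-0.95567044 -1.7257885   5.23407906] [-0.36332269  0.23692969  0.14928446]
5 [-0.0002  0.0007  0.    ] [ 0.5   0.05 -4.82] [-0.39 -0.42 -0.08] 0.259823310487633
10 [-0.0005  0.0005 -0.0004] [-0.08  0.09 -4.78] [-0.14 -0.12 -0.03] 0.26188680811323256
15.575
```

View pics/s5c.png

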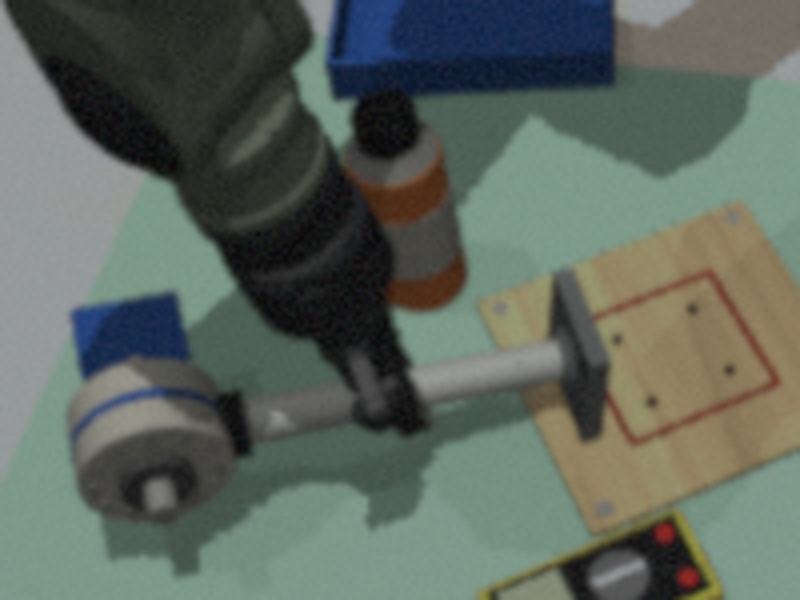

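```bash
python3 - <<'E'
from tilt import *
for th in(18,26,34,42,50):
    p,M=target(th);bot.move_linear(p.tolist(),speed=.06,rotation=quat(M))
    f=np.array(bot.read_ft_force());print(th,(bot.read_position()-p).round(4),f.round(2),np.round(bot.read_moment(),2),round(bot.read_gripper_width(),3))
    if np.linalg.norm(f)>20: break
print(bot.read_clock())
cv2.imwrite("pics/scene6.png",bot.camera("scene")[:,:,::-1])
a=cv2.imread("pics/scene6.png")[150:300,90:290];cv2.imwrite("pics/s6c.png",cv2.resize(a,None,fx=4,fy=4,interpolation=cv2.INTER_CUBIC))
E
```

```text
18 [-0.0003  0.0003 -0.0004] [ 0.67  0.28 -5.15] [ 0.05 -0.05 -0.04] 0.259
26 [-0.0004  0.0001 -0.0007] [ 1.47  0.54 -5.5 ] [0.34 0.08 0.  ] 0.259
34 [-0.0004  0.0001 -0.0008] [-0.11  1.03 -5.89] [ 0.51  0.28 -0.01] 0.264
42 [-0.0003 -0.     -0.0008] [-0.31 -0.21 -6.62] [ 0.62  0.38 -0.01] 0.261
50 [ 0.0002 -0.0001 -0.0004] [ 0.57 -0.52 -5.75] [ 0.9   0.5  -0.01] 0.264
17.7083
```

View pics/s6c.png

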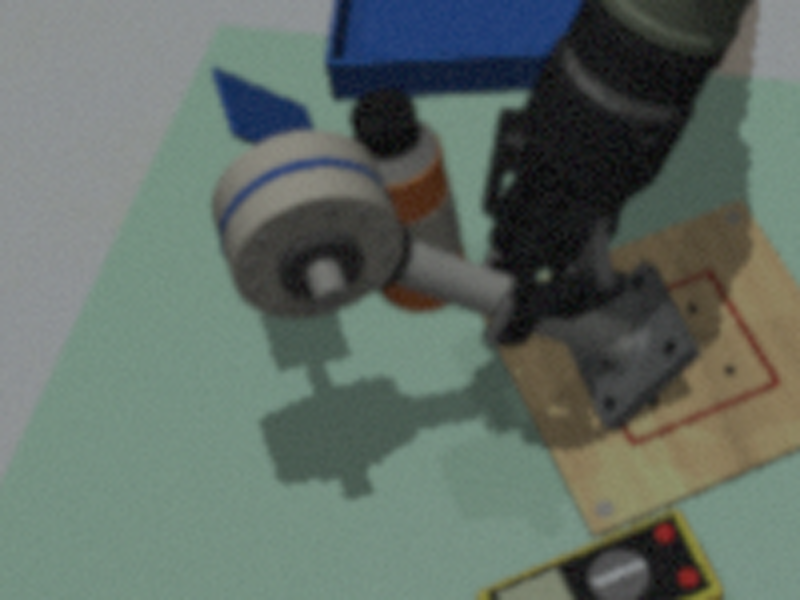

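fz suggests nearly the whole weight is hanging on the gripper, so I'll check edge contact with a guarded descent.

```bash
python3 - <<'E'
from tilt import *
p0=np.array(bot.read_position())
hit=bot.move_linear((p0-[0,0,.008]).tolist(),speed=.015,until_force=2.5)
bot.wait(.2)
print(hit,np.array(bot.read_position())-p0,np.round(bot.read_ft_force(),2),np.round(bot.read_moment(),2),bot.read_clock())
E
```

```text
True [ 0.00040846 -0.00064984 -0.00120249] [ 2.99 -2.13  6.29] [-0.58 -0.7   0.04] 18.2417
```

```bash
python3 - <<'E'
from tilt import *
off=-.0007
for th in(50,56,62,68,74,80):
    p,M=target(th,(0,0,off));bot.move_linear(p.tolist(),speed=.05,rotation=quat(M))
    f=np.array(bot.read_ft_force());print(th,(bot.read_position()-p).round(4),f.round(2),np.round(bot.read_moment(),2),round(bot.read_gripper_width(),3),round(off*1e3,2))
    off+=float(np.clip((f[2]+3)*6e-5,-.0006,.0006))
    if np.linalg.norm(f)>30: break
print(off,bot.read_clock())
cv2.imwrite("pics/scene7.png",bot.camera("scene")[:,:,::-1])
a=cv2.imread("pics/scene7.png")[130:280,130:330];cv2.imwrite("pics/s7c.png",cv2.resize(a,None,fx=4,fy=4,interpolation=cv2.INTER_CUBIC))
E
```

```text
50 [-0.0007  0.0003 -0.0007] [ 1.21 -0.11 -1.97] [0.51 0.08 0.06] 0.263 -0.7
56 [-0.0009  0.0008 -0.001 ] [ 1.51 -1.18 -2.95] [ 0.75  0.34 -0.02] 0.264 -0.64
62 [-0.0006  0.0003 -0.001 ] [ 0.06 -0.56 -5.03] [1.09 0.64 0.09] 0.266 -0.64
68 [-0.0003  0.0002 -0.001 ] [ 0.87  1.08 -6.58] [1.42 0.87 0.06] 0.259 -0.76
74 [ 0.0001  0.     -0.0006] [ 0.23  0.26 -6.31] [ 1.54  1.02 -0.01] 0.256 -0.97
80 [ 0.0004 -0.0001 -0.0004] [-1.09  0.19 -7.21] [ 1.58  1.04 -0.02] 0.259 -1.17
-0.0014231166200715222 20.4917
```

View pics/s7c.png

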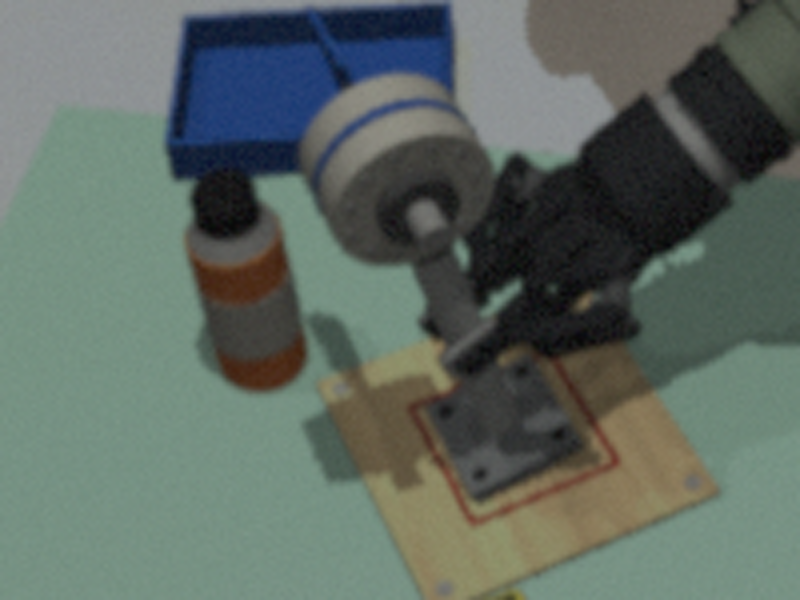

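```bash
python3 - <<'E'
from tilt import *
def guard(th,off):
    p0=np.array(bot.read_position());hit=bot.move_linear((target(th,(0,0,off-.005))[0]).tolist(),speed=.015,until_force=2.5)
    bot.wait(.15);p1=np.array(bot.read_position());print("guard",hit,(p1-p0).round(4),np.round(bot.read_ft_force(),2),np.round(bot.read_moment(),2))
    return off+(p1[2]-p0[2])+.0004
off=guard(80,-.0014)
for th in(80,84,87):
    p,M=target(th,(0,0,off));bot.move_linear(p.tolist(),speed=.04,rotation=quat(M))
    f=np.array(bot.read_ft_force());print(th,(bot.read_position()-p).round(4),f.round(2),np.round(bot.read_moment(),2),round(bot.read_gripper_width(),3),round(off*1e3,2))
off=guard(87,off)
p,M=target(90,(0,0,off));bot.move_linear(p.tolist(),speed=.04,rotation=quat(M))
print(90,(bot.read_position()-p).round(4),np.round(bot.read_ft_force(),2),np.round(bot.read_moment(),2),off,bot.read_clock())
for n in("top","scene"): cv2.imwrite(f"pics/{n}8.png",bot.camera(n)[:,:,::-1])
a=cv2.imread("pics/scene8.png")[130:280,130:330];cv2.imwrite("pics/s8c.png",cv2.resize(a,None,fx=4,fy=4,interpolation=cv2.INTER_CUBIC))
E
```

```text
guard True [ 0.0001  0.0001 -0.0012] [-0.38  1.92  6.67] [-0.05 -0.12  0.15]
80 [0.0003 0.0001 0.0001] [ 1.9   0.98 -2.02] [1.1  0.61 0.23] 0.263 -2.15
84 [-0.0001  0.     -0.0002] [ 0.59 -1.26 -2.4 ] [ 0.84  0.6  -0.  ] 0.26 -2.15
87 [ 0.0001  0.     -0.0003] [ 0.79 -1.02 -4.74] [1.21 0.73 0.13] 0.257 -2.15
guard True [ 0.0001 -0.0001 -0.0001] [-1.58  1.9   6.53] [-0.07 -0.11  0.02]
90 [ 0.0003  0.0001 -0.0003] [ 1.92 -1.35 -1.03] [0.8  0.29 0.25] -0.001803606594276152 22.5167
```

View pics/s8c.png

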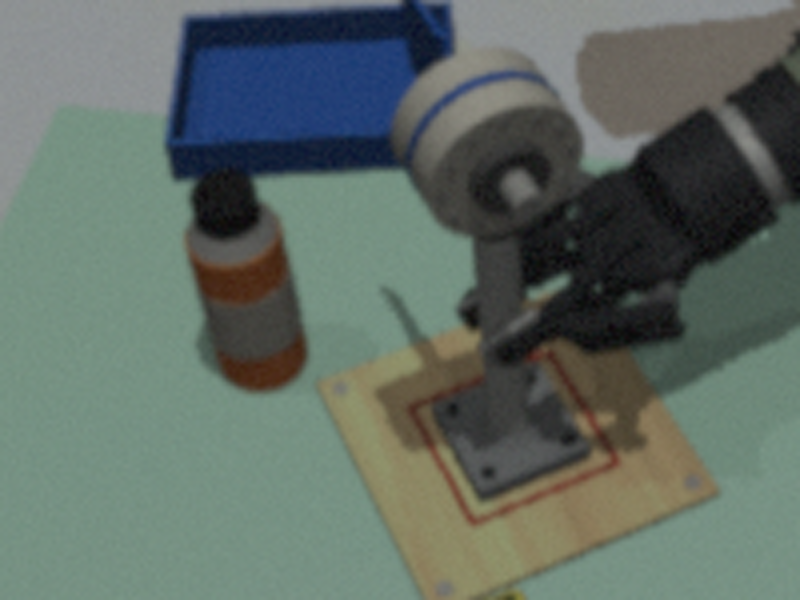

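View pics/top8.png

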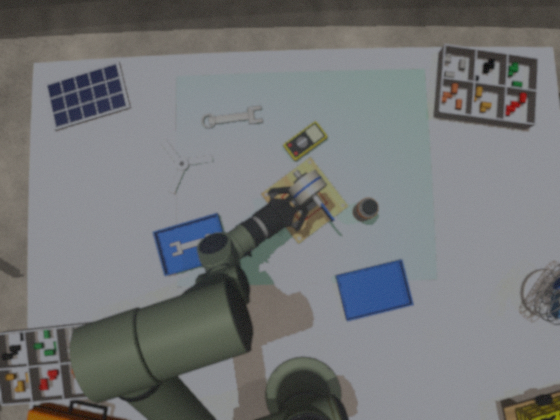

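```bash
cat > ov.py <<'E'
from plan import *
import sys
def pose(x,p):
    p=np.atleast_2d(np.array(p,float));c,s=np.cos(x[2]),np.sin(x[2]);return np.c_[x[0]+c*p[:,0]-s*p[:,1],x[1]+s*p[:,0]+c*p[:,1],p[:,2]]
def ov(src,n,o,w,h,k,dst,x):
    im=cv2.imread(src)[o[1]:o[1]+h,o[0]:o[0]+w];im=cv2.resize(cv2.convertScaleAbs(im,alpha=1.4,beta=-10),None,fx=k,fy=k,interpolation=cv2.INTER_CUBIC)
    cv2.imwrite(dst.replace(".png","r.png"),im)
    def pl(x,p,col,cl=True):
        q=(proj(n,pose(x,p))-o+.5)*k-.5;cv2.polylines(im,[q.round().astype(int)],cl,col,1)
    sq=lambda h,z:[(h,h,z),(h,-h,z),(-h,-h,z),(-h,h,z)]
    pl(BX,sq(.09,.006),(255,0,255));pl(BX,sq(.044,.006),(255,255,0));pl(BX,sq(.048,.006),(255,255,0))
    pl(x,sq(.035,.018),(0,255,0));pl(x,sq(.035,.006),(0,160,0))
    for y in(-.012,.012):pl(x,[(0,y,.018),(0,y,.208)],(0,255,255),False)
    a=np.linspace(0,6.28,40)
    for y in(-.0225,.0225):pl(x,np.c_[.041*np.cos(a),y+0*a,.249+.041*np.sin(a)],(0,0,255))
    cv2.imwrite(dst,im)
if __name__=="__main__":
    ov("pics/scene8.png","scene",(205,130),105,125,6,"pics/ov8.png",BX)
    ov("pics/top8.png","top",(255,140),110,110,5,"pics/ov8t.png",BX)
E
python3 ov.py; python3 -c "
import cv2,numpy as np
a=cv2.imread('pics/ov8.png');b=cv2.imread('pics/ov8t.png');print(a.shape)
cv2.imwrite('pics/a8.png',a[:600])"
```

```text
(750, 630, 3)
```

View pics/ov8.png

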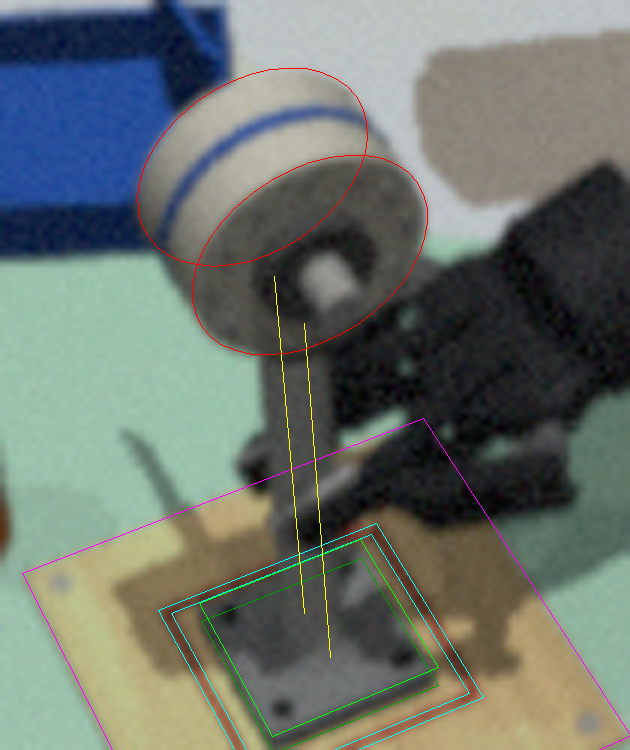

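View pics/ov8t.png

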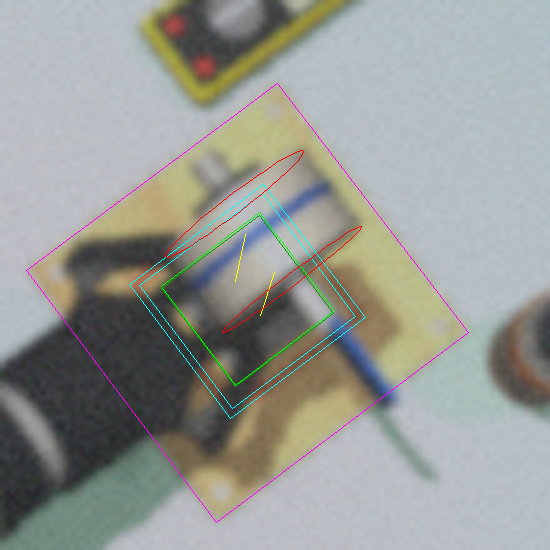

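The plate matches the target outline inside the square to about 1–2 mm, and the drum is within about 1° of upright. Now a gentle guarded press to seat it, then a soft release.

```bash
python3 - <<'E'
from tilt import *
p0=np.array(bot.read_position());a=R.from_quat(np.roll(bot.read_tool_rot(),-1)).as_matrix()[:,1]
hit=bot.move_linear((p0-[0,0,.004]).tolist(),speed=.01,until_force=5)
print(hit,np.array(bot.read_position())-p0,np.round(bot.read_ft_force(),2),np.round(bot.read_moment(),2))
bot.set_gripper(0,20);bot.wait(.3)
print("soft",np.round(bot.read_ft_force(),2),np.round(bot.read_moment(),2),bot.read_gripper_width())
cv2.imwrite("pics/scene9.png",bot.camera("scene")[:,:,::-1]);cv2.imwrite("pics/top9.png",bot.camera("top")[:,:,::-1]);print(bot.read_clock(),a)
from ov import ov
ov("pics/scene9.png","scene",(205,130),105,125,6,"pics/ov9.png",BX)
E
```

```text
True [-3.79091275e-06 -1.46123765e-04 -8.19519474e-05] [-0.64  0.4   3.46] [0.29 0.19 0.09]
soft [-1.39  0.49  5.61] [-0.1   0.02 -0.09] 0.2603776141702737
23.475 [ 0.54385009 -0.76560959 -0.34361175]
```

View pics/ov9.png

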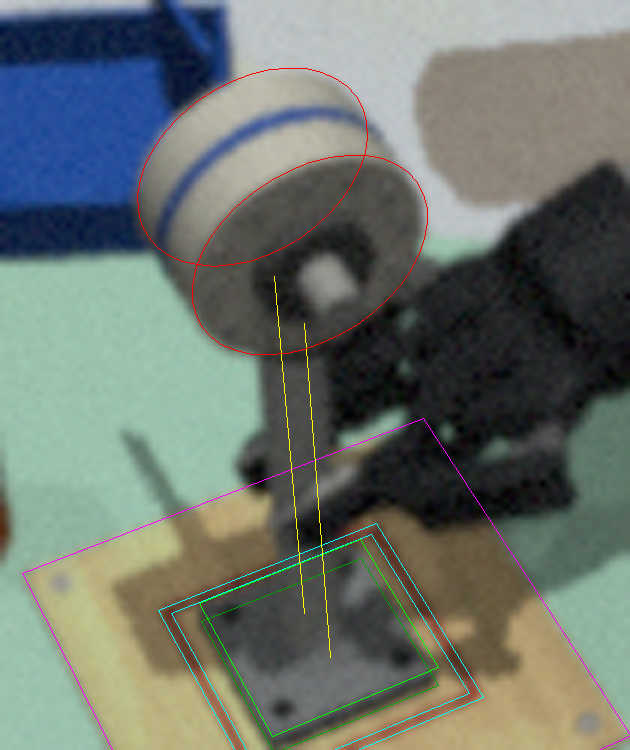

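```bash
python3 - <<'E'
from tilt import *
a=R.from_quat(np.roll(bot.read_tool_rot(),-1)).as_matrix()[:,1]
bot.set_gripper(.33);bot.wait(.2);print(np.round(bot.read_ft_force(),2))
bot.set_gripper(.5)
p0=np.array(bot.read_position())
print(bot.move_linear((p0-a*.07).tolist(),speed=.06,until_force=8))
bot.move_linear((p0-a*.16).tolist(),speed=.15)
print(np.round(bot.read_ft_force(),2),bot.read_position())
for n in("top","scene"): cv2.imwrite(f"pics/{n}10.png",bot.camera(n)[:,:,::-1])
print(bot.read_clock())
from ov import ov
ov("pics/scene10.png","scene",(205,140),105,125,5.5,"pics/ov10.png",BX)
ov("pics/top10.png","top",(255,140),110,110,5,"pics/ov10t.png",BX)
E
```

```text
[-0.88  0.4  -0.34]
False
[0.53 0.28 0.21] [0.4720623  0.08869815 0.16096209]
26.3667
```

View pics/ov10.png

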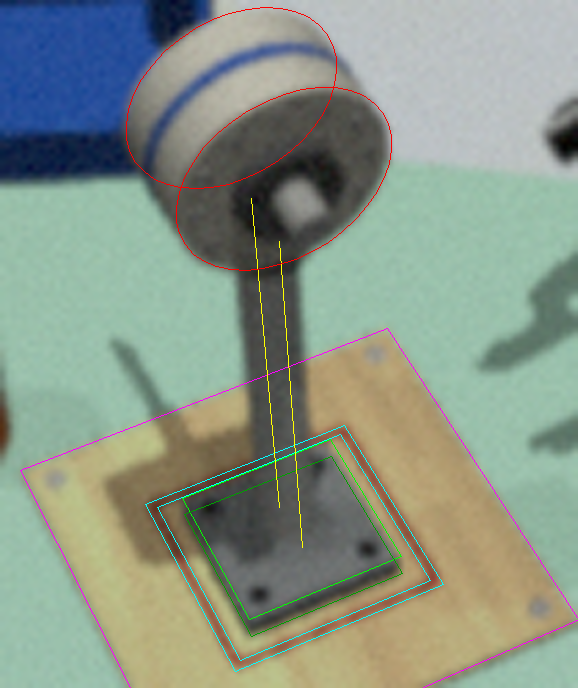

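View pics/ov10t.png

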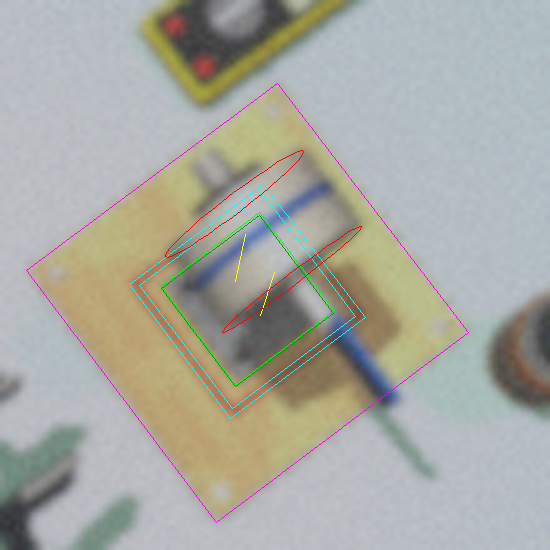

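View pics/scene10.png

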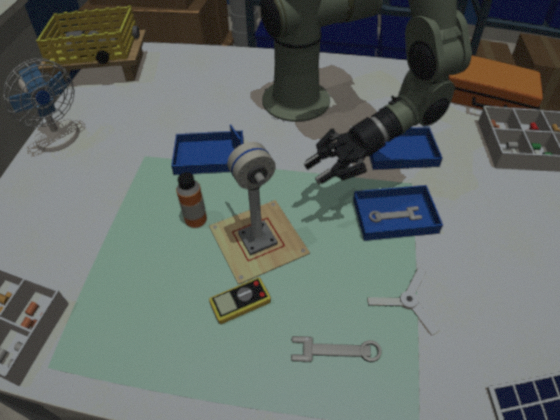

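```bash
python3 - <<'E'
import cv2
a=cv2.imread("pics/scene10.png")[212:262,230:296];a=cv2.convertScaleAbs(a,alpha=1.7,beta=-40);cv2.imwrite("pics/pz.png",cv2.resize(a,None,fx=12,fy=12,interpolation=cv2.INTER_CUBIC))
E
```

```text
(no output)
```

View pics/pz.png

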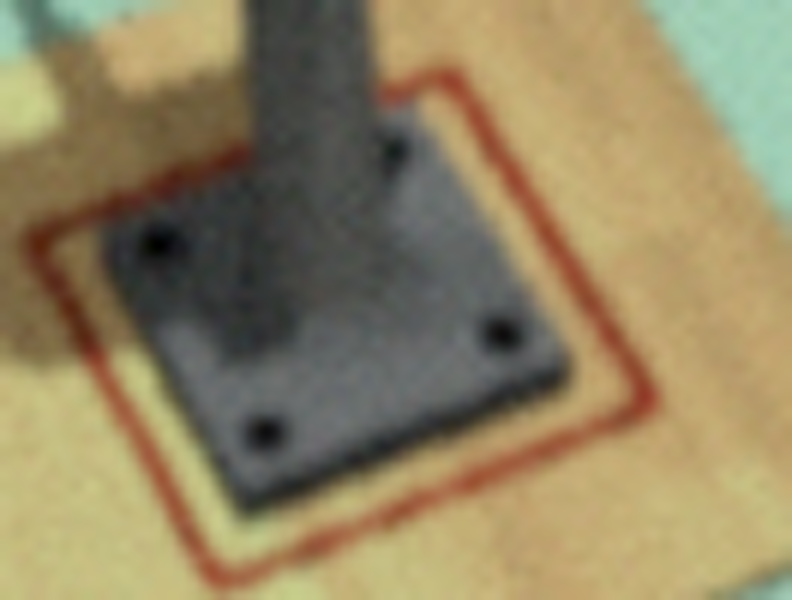

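```bash
python3 - <<'E'
from h import *
Z=lambda u,v:((u+.5)/12-.5+230,(v+.5)/12-.5+212)
k=["mm","pm","pp","mp"] # scene: top=?, left=?
def run(h,z,pts,x0):
    m={"pm":(h,-h,z),"pp":(h,h,z),"mp":(-h,h,z),"mm":(-h,-h,z)}
    x,r=fit(m,[("scene",n,Z(*p)) for n,p in zip(("pm","pp","mp","mm"),pts)],x0);return x,r
for h,z,p in((.035,.018,[(105,232),(240,487),(568,358),(430,100)]),(.046,.006,[(38,240),(222,580),(648,400),(447,72)])):
    x,r=run(h,z,p,[.548,-.0194,-.9534]);print(x.round(4),np.degrees(x[2]).round(2),r.round(1).tolist())
E
```

```text
[ 0.5491 -0.0189 -0.9779] -56.03 [[-0.3, -0.8], [-0.0, 0.4], [0.6, 0.2], [-0.3, 0.1]]
[ 0.547  -0.0194 -0.951 ] -54.49 [[-0.6, -0.4], [-0.1, 0.3], [0.5, 0.1], [0.1, -0.2]]
```

```bash
python3 - <<'E'
from cell import bot
import cv2
a=cv2.imread("pics/scene0.png").astype(int)
for n,b in (("can",(170,170,40,60)),("meter",(205,272,70,52)),("rotor",(362,262,80,75))):
    x,y,w,h=b;o=cv2.GaussianBlur(cv2.imread("pics/scene0.png"),(0,0),1.5)[y:y+h,x:x+w].astype(int);p=cv2.GaussianBlur(cv2.imread("pics/scene10.png"),(0,0),1.5)[y:y+h,x:x+w].astype(int)
    print(n,abs(o-p).mean().round(2))
bot.close_job()
E
```

```text
can 5.04
meter 6.22
rotor 7.95
the job is handed in; nothing more can be done
```

The job is handed in: the spanner is in the tray and the mast stands upright inside the red square, released, at about 26 s of the 56 s allowed.

- **Spanner:** I took the smaller spanner off the board and put it in the blue tray farthest from the base. The last picture shows it inside.
- **Mast:** I gripped it by the pole only and tipped it about its plate edge, sliding and turning it into the square as it rose. Twice on the way up nearly the whole weight was on the gripper. A guarded descent found the board within 1.2 mm each time, so the edge may have lifted by about a millimetre. I seated it with a light press; the moment on the tool then fell to near zero, and I let go and backed off.
- **Final position:** The plate is inside the painted line, about 2 mm off its centre and turned about 1.5° from it. The mast looks upright to about 1°, judged by eye from the overlay. I left the 1.5° as it was.
- **Can, meter and rotor:** They look unmoved by eye. My numeric before-and-after comparison showed small differences (5 to 8 grey levels) in all three patches. The rotor, which the arm never came near, differed most, so I put it down to lighting or noise, but this check does not prove they stayed put.
- **Disagreement between cameras:** The two views differed by about 4 mm on where the pole lay at the start, so I used the average.

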